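# Hold the spring clip open over the price sign

## Robot

A 6-joint arm with a two-finger parallel gripper is mounted at the origin on the work surface. World frame = base frame: x ahead of the robot, y to its left, z up, the work surface at z = 0. Lengths are in m, angles in rad, forces in N, time in s.
With the tool pointing down it reaches from about 0.3 to 0.775 m from the base axis. Payload 14.6 kg.
Tool frame: the origin (TCP) lies midway between the tips of the shut fingers; the grasp point (between the pads) lies 19 mm behind it (ctrl.pinch_z is the distance from the TCP to the grasp point, in m); z points along the fingers, y is the line along which they close (so a half turn about z gives the same grasp; the last joint's range is limited). The gripper opens to 94 mm and grips with 3 to 60 N. Pads are 16 mm wide; open, the fingers measure 119 mm over their backs; the gripper's body (75 mm by 177 mm) begins 78 mm behind the grasp point.
Start: joints at [1.249, 0.3, 1.521, -0, 1.321, -0.067], TCP at [0.139, 0.532, 0.205] pointing down, gripper open.
Joint ranges: [-3.03, 3.03], [-0.79, 2.21], [0.23, 2.52], [-1.04, 4.18], [0, 3.07], [-2.55, 2.55]. Speed limits (rad/s): [2.22, 2.22, 2.57, 3.14, 3.14, 3.14].

## Interface

Orientations are given as [roll, pitch, yaw] about the fixed x, y, z axes, in that order (R = Rz(yaw) Ry(pitch) Rx(roll)).
In Python, from station import ctrl gives the robot as it stands.
- The arm moves only by the tool jog_arm, never from a script. Its argument "motion" is a list of rows, each a list of 7 numbers: the shift along the tool's x, y, z in m, then the turn, a rotation vector about the tool's x, y, z in rad, then the opening, from -1 (shut) to 1 (fully open). In form: [[tx, ty, tz, rx, ry, rz, gripper], ...]. A call has 1 to 5 rows; each row shifts and turns the commanded pose from where the row before left it, along the tool's axes as they then stand; what a row does not reach is not made up. A row lasts 1/10 s, in which the tool goes at most 50 mm and 8.59 degrees, less where a joint would pass 70% of its speed; a pose out of reach is approached as far as the arm can. A call is refused whole if a number of a shift passes 0.05 or a number of a turn 0.15, either way. A call with a gripper value outside its range is refused whole. The fingers move at their own pace and stop on an object; "squeeze" is the grip in N (left out, the last holds). Time passes only in rows, so rows that do not move let the fingers close. It gives the time, the measured TCP pose, the force, the opening and the grip force at its end, in the units of the state.
- ctrl.get_obs(): the state, without advancing time (a new reading comes with each control period).
- ctrl.camera(name): name is "side" or "top"; returns the picture (420x560x3 uint8, red, green, blue); there is no depth.
- ctrl.camera_model(name): a dict with "intrinsics" (3x3 intrinsics, pixels), "rvec" (rotation vector, rad) and "tvec" (3), from world to camera coordinates, as OpenCV has them. Camera axes: x right, y down, z forward; pixel columns grow to the right and rows downward; lengths in m; the calibration is good to about 2 mm. A picture is of the moment at which its call begins. camera_model takes no time and is no camera call.
- ctrl.hand_in(): hands the job in; it is judged then, once.
The state is a dict: "time_s": time; "qpos": joint angles; "joint_vel": joint speeds; "tau": joint torques, N m; "ee_pos": TCP position; "eef_rot": TCP orientation; "force": force on the tool from outside, world axes, zero at the start; "moment": the same for the moment, N m; "grip_width": finger opening in m; "grip_force": force on a finger pad.
Only numpy, scipy, OpenCV 4.12 (cv2) and the standard library are available. Lean on these libraries where they do the work, as an engineer would, in place of code of your own. Each camera call takes 0.05 s, during which the arm holds its last target. There are 200 camera calls.

## Task

Squeeze the turquoise spring clip off the carton's rim, carry it to the price sign and bring its gaping jaws down astride the middle of the sign's top edge, square to the board, with the edge well inside the jaws and both jaws standing clear of the board. I will slip today's price paper in between, so finish while still holding the clip there, squeezed wide open and still; do not shift or tip the sign, the carton or the goods around them.

Things in the scene. Friction and masses are not known exactly. Their poses are not given: they have to be found in the camera images.
- clip: turquoise plastic spring clip like a large clothes peg, 95 mm long, 60 g, clamped upright, jaws down, on the carton's far long rim, 16 mm deep. Two arms on a sprung pin; 30 mm wide at the jaws. Pose of its +x arm, origin mid-pin: y along the pin, z from jaws to handles, x across the clip (square to the rim at first; squeeze the handles along it). Jaws end 46 mm below the pin; throat free to 8 mm below it
- clip_grip (a point): between the handles, 38 mm above the pin (fixed to the +x arm): the place to squeeze. Handles are flat plates 26 mm wide, from 8 to 48 mm above the pin. At rest they spread upwards: outer faces 32 mm apart 15 mm above the pin, 49 mm at the top. Fully squeezed they are parallel, 24 mm apart. Here about 6 N on each handle starts to open the clip and 10 N holds it fully open
- tip_a (a point): inner lower edge of the jaw on the clip's +x arm, at mid width, 46 mm below the pin; it moves with that arm
- tip_b (a point): inner lower edge of the other jaw (the -x arm), 46 mm below the pin. tip_a and tip_b are 5 mm apart on the rim and about 27 mm apart when fully squeezed; halfway between them is the middle of the jaw mouth
- clip_arm (a joint): how far the clip is squeezed, rad: 0 = clamped on a 5 mm edge, grows as the handles are squeezed and the jaws gape, 0.5 = stop, fully open (-0.06 = jaws shut on nothing). Springs shut when let go
- sign: the price sign: a yellow rigid board 4 mm thick, 200 mm wide and with its straight top edge 150 mm above the table, standing upright on a weighted wooden foot 70 x 150 x 22 mm; 0.7 kg, loose. Origin: centre of the foot's underside, right below the board. x is square to the board, y runs along its top edge, z up
- carton: the open cardboard carton with a green band, full of incense packs lying 65 mm high inside: 180 mm (x) by 280 mm (y), rim 85 mm above the table, walls 5 mm thick; 1.6 kg, loose. Origin: centre of its underside. The clip sits on its +x long wall, whose middle plane is at x = 87.5 mm
- bowl: steel bowl, 150 mm across and 50 mm high, origin under its centre; goods to leave alone
- coconut_center (a point): centre of the coconut, 100 mm across, lying in the bowl; leave alone
- bananas: bunch of bananas, about 230 x 125 x 50 mm, origin at table level; leave alone
- lamp: brass oil lamp, 76 mm across, 106 mm high, origin under its centre; leave alone
- pack_red: red incense pack lying flat, 240 x 36 x 22 mm, origin under its centre, x along it; leave alone
- pack_blue: blue incense pack lying flat, same size; leave alone
- tumbler: steel tumbler, 68 mm across, 85 mm high, origin under its centre; leave alone
Not all that is in view belongs to the job. Leave any blue look-alike of the clip alone.

How it is judged:
By the outcome, as a careful person would: the job done as asked, in the order asked, and still so for the second after the job is handed in, while the arm keeps its last pose, push and grip.
It also fails if it takes over 42 s, if anything falls off the work surface, if the arm or the gripper's body presses on something with over 40 N, if the wrist force passes 120 N, or if a joint passes its speed limit or range.

## Working session

There is one attempt and no reset: what is moved stays moved. The work goes in short steps, Python scripts to look and compute and a tool call to move; the robot and the scene stay as the last step left them, time stands still between calls to the robot, and variables do not carry over. Pictures are saved under pics/ and viewed, at most 10 in all, crops included, and the job is handed in when it is done.

Besides the shell and the picture viewer there is one more tool, called after ">>>" in YAML: its name, and indented under it one key for each argument. jog_arm: Moves the arm, as the interface text tells. Its arguments: {"type":"object","properties":{"motion":{"type":"array"},"squeeze":{"type":"number"}},"required":["motion"]}

```bash
mkdir -p pics; ls; python3 - <<'E'
from station import ctrl
import cv2,numpy as np
for n in("side","top"):
    im=ctrl.camera(n); cv2.imwrite(f"pics/{n}0.png",im[:,:,::-1])
    m=ctrl.camera_model(n); R=cv2.Rodrigues(np.array(m["rvec"],float))[0]; print(n,np.array(m["intrinsics"]).tolist(),(-R.T@np.array(m["tvec"]).ravel()).round(3),R.round(2).tolist())
o=ctrl.get_obs(); print(o)
E
```

```text
pics
side [[388.15909260754233, 0.0, 281.4999970935789], [0.0, 388.15909260754233, 208.70984850674623], [0.0, 0.0, 1.0]] [ 0.501 -0.844  0.878] [[0.99, -0.14, -0.01], [-0.1, -0.68, -0.73], [0.1, 0.72, -0.68]]
top [[387.74934028882643, 0.0, 279.0386528950497], [0.0, 387.74934028882643, 216.76467428452534], [0.0, 0.0, 1.0]] [0.531 0.011 1.384] [[0.03, -1.0, 0.0], [-1.0, -0.03, -0.05], [0.05, -0.0, -1.0]]
{'time_s': 0.1, 'qpos': array([ 1.24937080e+00,  3.00404333e-01,  1.52152005e+00, -3.13922467e-05,
        1.32071705e+00, -6.65746130e-02]), 'joint_vel': array([ 0.00049552, -0.00187549, -0.00182046, -0.00032535, -0.00107013,
       -0.00280687]), 'tau': array([ 2.75064049e-03, -5.32645833e+01, -3.53280973e+01,  7.09920796e-02,
        2.35831324e-02, -5.65484333e-05]), 'ee_pos': array([0.13857645, 0.53200648, 0.20494877]), 'eef_rot': array([-3.14054418e+00, -3.94302108e-05,  2.88674951e+00]), 'force': array([ 0.50082222, -0.03711064, -0.32278338]), 'moment': array([-0.06003185,  0.00075479, -0.01192288]), 'grip_force': 0.0, 'grip_width': 0.0939068218172027}
```

View pics/side0.png

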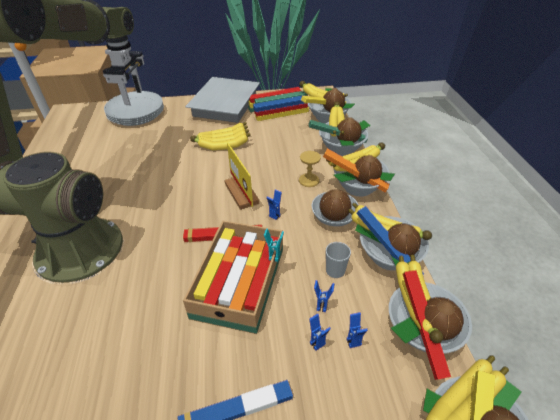

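View pics/top0.png

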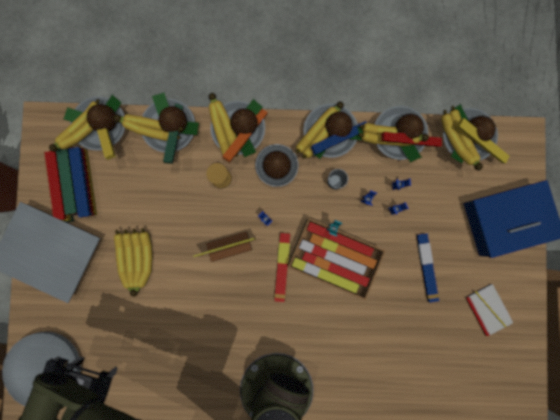

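Candidates for the clip are the turquoise one on the rim (side 273,243; top 335,228) and the blue look-alikes (side 275,205; 322,295; 318,332; 356,330). I choose the turquoise one. The sign is at side (240,175), top (225,245). Next, close crops.

```bash
python3 - <<'E'
import cv2,numpy as np
s=cv2.imread("pics/side0.png");t=cv2.imread("pics/top0.png")
f=lambda a,x,y,w,h,k:cv2.resize(a[y:y+h,x:x+w],None,fx=k,fy=k,interpolation=cv2.INTER_CUBIC)
# left: side 180..310,140..330 x3 ; right: top 185..385 x 205..300
A=f(s,180,140,120,190,3); B=f(t,185,205,200,100,2); C=f(t,310,210,50,40,8)
o=np.zeros((600,780,3),np.uint8); o[:570,:360]=A; o[:200,370:770]=B; o[210:530,370:770]=C
cv2.imwrite("pics/crop0.png",o)
E
```

```text
(no output)
```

View pics/crop0.png

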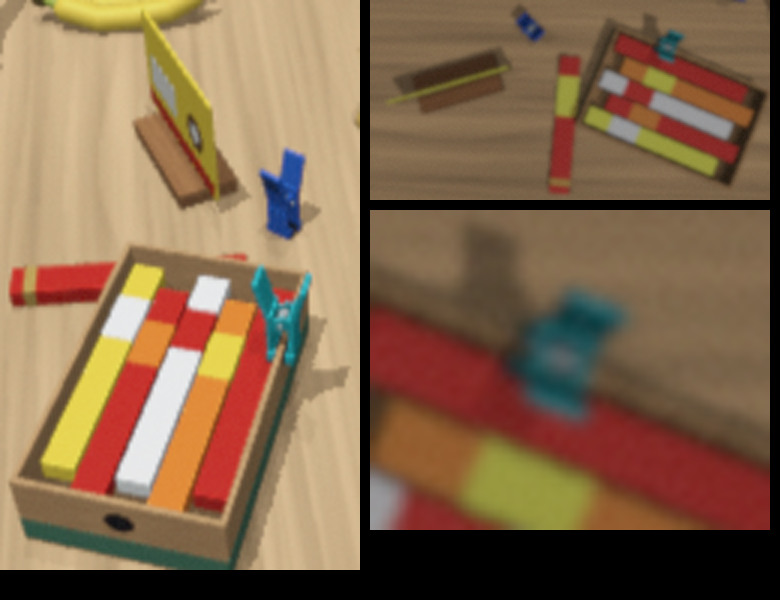

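```bash
cat >h.py <<'E'
from station import ctrl
import cv2,numpy as np
from scipy.optimize import least_squares
def proj(n,P):
    m=ctrl.camera_model(n)
    return cv2.projectPoints(np.array(P,float).reshape(-1,3),np.array(m["rvec"],float),np.array(m["tvec"],float),np.array(m["intrinsics"]),None)[0].reshape(-1,2)
def world(p,L):
    c,s=np.cos(p[2]),np.sin(p[2]); L=np.array(L,float)
    return np.c_[p[0]+c*L[:,0]-s*L[:,1],p[1]+s*L[:,0]+c*L[:,1],L[:,2]]
def fit(p0,Lf,obs):
    f=lambda p:np.concatenate([(proj(n,world(p,Lf(p,n)))-np.array(uv)).ravel() for n,uv in obs.items()])
    r=least_squares(f,p0,loss="soft_l1"); return r.x,r.fun.reshape(-1,2)
E
python3 - <<'E'
from h import *
car=[[.09,.14,.085],[.09,-.14,.085],[-.09,-.14,.085],[-.09,.14,.085]]
p,r=fit([.52,-.2,-.3],lambda p,n:car,{"top":[(304,216),(382,251.5),(366.5,296.5),(289,263.5)],"side":[(224+59.3,231.7),(257,316.7),(185,301),(224,222.7)]})
print("carton",p.round(4));print(r.round(1).tolist())
sg=[[0,.1,.15],[0,-.1,.15]]
q,r=fit([.5,.15,.3],lambda p,n:sg,{"top":[(194,256),(255,238.5)],"side":[(227.7,143.3),(251.3,181.7)]})
print("sign",q.round(4));print(r.round(1).tolist())
# clip: handle tops
def cl(v): 
    w=p.copy(); return world(w,[[.0875+.0235,v,.163],[.0875-.0235,v,.163],[.0875,v,.115]])
f=lambda v:np.concatenate([(proj("top",cl(v[0]))[:2]-[(338.6,221.4),(333.2,234.7)]).ravel(),(proj("side",cl(v[0]))[:2]-[(281.7,233.3),(266,230.5)]).ravel()])
r=least_squares(f,[.05]); print("clip y",r.x,cl(r.x[0]).round(4),r.fun.round(1))
E
```

```text
carton [ 0.4732 -0.1926 -0.3678]
[[5.3, -0.4], [4.6, -3.5], [-0.1, 1.6], [-0.4, 1.8], [1.0, -1.0], [0.1, -0.4], [-0.4, 0.2], [-0.2, -2.1]]
sign [0.4973 0.1761 0.3119]
[[0.5, -0.6], [0.2, -0.7], [-0.4, 0.1], [-1.4, -4.9]]
clip y [0.05380368] [[ 0.5961 -0.1823  0.163 ]
 [ 0.5522 -0.1654  0.163 ]
 [ 0.5742 -0.1738  0.115 ]] [ 0.5 -2.7  0.2 -2.3  3.   1.5  0.7  1.2]
```

```bash
python3 - <<'E'
from h import *
s=cv2.imread("pics/side0.png");t=cv2.imread("pics/top0.png")
car=[[.09,.14,.085],[.09,-.14,.085],[-.09,-.14,.085],[-.09,.14,.085]]
def crop(im,n,x,y,w,h,k,P):
    a=cv2.resize(im[y:y+h,x:x+w],None,fx=k,fy=k,interpolation=cv2.INTER_CUBIC)
    for L in P:
        uv=((proj(n,L)-[x,y]+.5)*k).round().astype(int); cv2.polylines(a,[uv],len(uv)>2,(255,255,0),1)
    return a
p=[.4732,-.1926,-.3678]; q=[.4973,.1761,.3119]
P=[world(p,car),world(q,[[0,.1,.15],[0,-.1,.15]])]
o=np.zeros((600,800,3),np.uint8)
a=crop(t,"top",280,205,110,98,4,P);o[:392,:440]=a
a=crop(s,"side",180,215,110,110,3,P);o[:330,450:780]=a
a=crop(t,"top",190,232,70,28,5,P);o[400:540,:350]=a
a=crop(s,"side",250,220,40,45,6,[]);o[330:600,450:690]=a
cv2.imwrite("pics/ov1.png",o)
E
```

```text
(no output)
```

View pics/ov1.png

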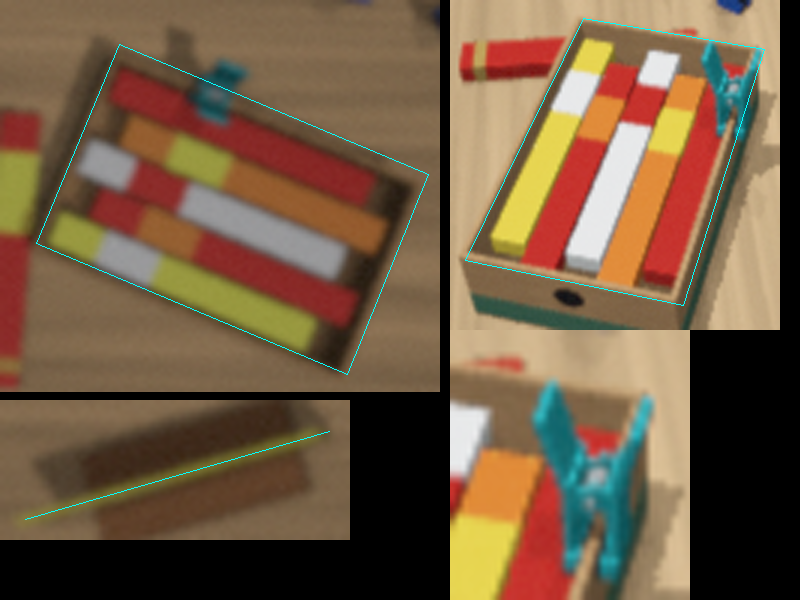

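```bash
python3 - <<'E'
from h import *
def tri(a,b):
    f=lambda P:np.r_[proj("top",P)[0]-a,proj("side",P)[0]-b]
    r=least_squares(f,[.57,-.17,.12]);return r.x.round(4),r.fun.round(1)
print("pin",tri((333.9,227.6),(274,245)))
print("h+",tri((338.1,220.9),(282.2,232)))
print("h-",tri((332.7,234.2),(266.4,229.8)))
# sets of turquoise
for n,b in(("top",(325,215,350,245)),("side",(255,215,295,270))):
    im=cv2.imread(f"pics/{n}0.png");hsv=cv2.cvtColor(im,cv2.COLOR_BGR2HSV)
    m=cv2.inRange(hsv,(82,90,50),(100,255,255));z=np.zeros_like(m);z[b[1]:b[3],b[0]:b[2]]=m[b[1]:b[3],b[0]:b[2]]
    ys,xs=np.nonzero(z);print(n,len(xs),xs.min(),xs.max(),ys.min(),ys.max(),xs.mean(),ys.mean(),cv2.minAreaRect(np.c_[xs,ys].astype(np.float32)))
car=[[.09,.14,.085],[.09,-.14,.085],[-.09,-.14,.085],[-.09,.14,.085]]
p,r=fit([.47,-.19,-.38],lambda p,n:car,{"top":[(307,217),(383,249.5),(366,298),(290,265)],"side":[(282,233),(259,316),(185,301),(224,221)]})
print(p,r.round(1).tolist())
E
```

```text
pin (array([ 0.569 , -0.1731,  0.1183]), array([ 0. , -0.1, -0.1,  0. ]))
h+ (array([ 0.5896, -0.1784,  0.1698]), array([ 0. , -0.3, -0.3,  0. ]))
h- (array([ 0.5498, -0.1628,  0.1674]), array([ 0.1, -1.1, -0.9,  0.1]))
top 78 329 340 221 234 333.85897435897436 226.97435897435898 ((333.6815185546875, 226.90069580078125), (8.276058197021484, 13.324455261230469), 24.443954467773438)
side 262 264 283 229 261 272.89694656488547 245.20229007633588 ((271.7099914550781, 245.02996826171875), (18.667619705200195, 30.40559196472168), 8.130102157592773)
[ 0.4728187  -0.19147012 -0.35805627] [[1.5, -1.0], [3.1, -1.9], [0.4, -0.1], [-1.7, 0.9], [1.7, -2.9], [-1.4, -0.3], [-0.2, 0.2], [-0.9, -0.5]]
```

```bash
cat >>h.py <<'E'
from scipy.spatial.transform import Rotation as Ro
def plan(tgt,yaw,n,g=1):
    o=ctrl.get_obs();e=np.array(o["ee_pos"]);R0=Ro.from_euler("xyz",o["eef_rot"]);R1=Ro.from_euler("xyz",[np.pi,0,yaw])
    w=(R0.inv()*R1).as_rotvec()/n;d=(np.array(tgt)-e)/n;R=R0
    for k in range(n):
        print([float(x) for x in R.inv().apply(d).round(4)]+[float(x) for x in w.round(4)]+[g]);R=R*Ro.from_rotvec(w)
    print("err",(np.array(tgt)-e).round(4),(w*n).round(4),"t",o["time_s"])
E
python3 -c "
from h import *
plan([.57,-.172,.24],1.199,20)"
```

```text
[-0.0297, -0.0286, -0.0017, -0.0, 0.0, 0.0844, 1]
[-0.0321, -0.026, -0.0017, -0.0, 0.0, 0.0844, 1]
[-0.0341, -0.0232, -0.0017, -0.0, 0.0, 0.0844, 1]
[-0.036, -0.0203, -0.0017, -0.0, 0.0, 0.0844, 1]
[-0.0375, -0.0172, -0.0017, -0.0, 0.0, 0.0844, 1]
[-0.0389, -0.0139, -0.0017, -0.0, 0.0, 0.0844, 1]
[-0.0399, -0.0106, -0.0017, -0.0, 0.0, 0.0844, 1]
[-0.0407, -0.0072, -0.0017, -0.0, 0.0, 0.0844, 1]
[-0.0411, -0.0038, -0.0017, -0.0, 0.0, 0.0844, 1]
[-0.0413, -0.0003, -0.0017, -0.0, 0.0, 0.0844, 1]
[-0.0412, 0.0032, -0.0017, -0.0, 0.0, 0.0844, 1]
[-0.0407, 0.0067, -0.0017, -0.0, 0.0, 0.0844, 1]
[-0.04, 0.0101, -0.0017, -0.0, 0.0, 0.0844, 1]
[-0.039, 0.0134, -0.0017, -0.0, 0.0, 0.0844, 1]
[-0.0378, 0.0167, -0.0018, -0.0, 0.0, 0.0844, 1]
[-0.0362, 0.0198, -0.0018, -0.0, 0.0, 0.0844, 1]
[-0.0344, 0.0228, -0.0018, -0.0, 0.0, 0.0844, 1]
[-0.0324, 0.0256, -0.0018, -0.0, 0.0, 0.0844, 1]
[-0.0301, 0.0282, -0.0018, -0.0, 0.0, 0.0844, 1]
[-0.0276, 0.0307, -0.0018, -0.0, 0.0, 0.0844, 1]
err [ 0.4314 -0.704   0.0351] [-8.0000e-04  9.0000e-04  1.6877e+00] t 0.1
```

>>> jog_arm:
  motion:
    - [-0.03,-0.0286,-0.003,0,0,0.0844,1]
    - [-0.032,-0.026,-0.003,0,0,0.0844,1]
    - [-0.034,-0.023,-0.003,0,0,0.0844,1]
    - [-0.036,-0.02,-0.003,0,0,0.0844,1]
    - [-0.0375,-0.017,-0.003,0,0,0.0844,1]

```text
time_s: 0.6
ee_pos: [0.2473, 0.3553, 0.2203]
eef_rot: [-3.141, 0.0, 2.462]
force: [1.8, 0.5, 0.0]
grip_width: 0.0941
grip_force: 0.0
```

>>> jog_arm:
  motion:
    - [-0.039,-0.014,-0.003,0,0,0.0844,1]
    - [-0.04,-0.0106,-0.003,0,0,0.0844,1]
    - [-0.0407,-0.007,-0.003,0,0,0.0844,1]
    - [-0.041,-0.004,-0.003,0,0,0.0844,1]
    - [-0.0413,0,-0.003,0,0,0.0844,1]

```text
time_s: 1.1
ee_pos: [0.3554, 0.1792, 0.2356]
eef_rot: [3.142, -0.0, 2.039]
force: [0.4, -0.3, 0.5]
grip_width: 0.0938
grip_force: 0.0
```

>>> jog_arm:
  motion:
    - [-0.041,0.003,-0.001,0,0,0.0844,1]
    - [-0.0407,0.0067,-0.001,0,0,0.0844,1]
    - [-0.04,0.01,-0.001,0,0,0.0844,1]
    - [-0.039,0.0134,-0.001,0,0,0.0844,1]
    - [-0.038,0.0167,-0.001,0,0,0.0844,1]

```text
time_s: 1.6
ee_pos: [0.4631, 0.0031, 0.2404]
eef_rot: [-3.141, -0.0, 1.617]
force: [0.7, 0.2, 0.6]
grip_width: 0.0941
grip_force: 0.0
```

>>> jog_arm:
  motion:
    - [-0.036,0.02,0,0,0,0.0844,1]
    - [-0.034,0.023,0,0,0,0.0844,1]
    - [-0.032,0.0256,0,0,0,0.0844,1]
    - [-0.03,0.028,0,0,0,0.0844,1]
    - [0,0,0,0,0,0,1]

```text
time_s: 2.1
ee_pos: [0.5501, -0.1382, 0.239]
eef_rot: [-3.14, 0.0, 1.277]
force: [-0.3, -0.4, 0.2]
grip_width: 0.094
grip_force: 0.0
```

```bash
python3 -c "
from h import *
plan([.57,-.172,.24],1.199,2)
print(ctrl.get_obs()['ee_pos'],ctrl.get_obs()['qpos'],ctrl.get_obs()['force'])"
```

```text
[-0.0133, 0.0144, -0.0005, -0.0008, 0.0003, 0.0391, 1]
[-0.0127, 0.0149, -0.0005, -0.0008, 0.0003, 0.0391, 1]
err [ 0.0199 -0.0338  0.001 ] [-0.0017  0.0005  0.0782] t 2.1
[ 0.55007506 -0.1381549   0.23903142] [-3.10421154e-01  3.16319878e-01  1.42141061e+00 -4.72134347e-04
  1.40554223e+00 -1.67143273e-02] [-0.34610083 -0.44218772  0.24341655]
```

>>> jog_arm:
  motion:
    - [-0.013,0.0145,0,0,0,0.039,1]
    - [-0.013,0.015,0,0,0,0.039,1]
    - [0,0,0.03,0,0,0,1]
    - [0,0,0.025,0,0,0,1]
    - [0,0,0,0,0,0,1]

```text
time_s: 2.6
ee_pos: [0.5679, -0.1676, 0.1821]
eef_rot: [-3.135, 0.0, 1.206]
force: [0.4, -0.1, -0.5]
grip_width: 0.0944
grip_force: 0.0
```

```bash
python3 - <<'E'
from h import *
o=ctrl.get_obs();print(o["ee_pos"],o["eef_rot"])
R=Ro.from_euler("xyz",o["eef_rot"])
ims=[]
for n,(x,y,w,h,k) in {"side":(235,195,80,75,7),}.items():
    im=ctrl.camera(n)[:,:,::-1];cv2.imwrite(f"pics/{n}1.png",im)
    a=cv2.resize(im[y:y+h,x:x+w],None,fx=k,fy=k,interpolation=cv2.INTER_CUBIC)
    for P in [o["ee_pos"]+R.apply([0,s,0]) for s in(-.047,0,.047)]+[np.array(o["ee_pos"])+[0,0,-.022]]:
        u=((proj(n,P)[0]-[x,y]+.5)*k).astype(int);cv2.circle(a,tuple(int(i) for i in u),3,(255,0,255),-1)
    cv2.imwrite("pics/c1.png",a)
E
```

```text
[ 0.56788554 -0.16756076  0.18208581] [-3.13547656e+00  3.54651778e-05  1.20605533e+00]
```

View pics/c1.png

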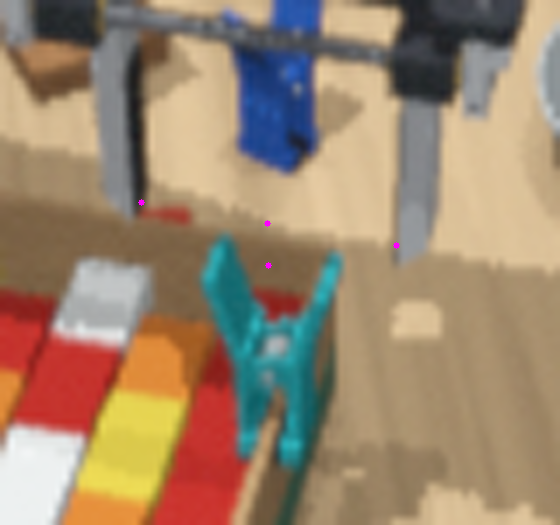

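The crop shows the clip below the open fingers: handle tops near crop (215,255)/(331,270), pin at (275,345), and both fingers straddling it. It needs about a 3 mm shift along the clip's x, then the descent.

>>> jog_arm:
  motion:
    - [-0.0015,0.003,0.015,0,0,0,1]
    - [0,0,0.02,0,0,0,1]
    - [0,0,0.013,0,0,0,0.5]
    - [0,0,0,0,0,0,0.2]
    - [0,0,0,0,0,0,0.15]
  squeeze: 4

```text
time_s: 3.15
ee_pos: [0.572, -0.1711, 0.1381]
eef_rot: [3.141, -0.0, 1.205]
force: [0.2, 0.7, 0.4]
grip_width: 0.0731
grip_force: 0.0
```

```bash
python3 - <<'E'
from h import *
o=ctrl.get_obs();print(o["ee_pos"],o["eef_rot"],o["force"],o["grip_width"])
im=ctrl.camera("side")[:,:,::-1]
x,y,w,h,k=235,195,80,75,7
cv2.imwrite("pics/c2.png",cv2.resize(im[y:y+h,x:x+w],None,fx=k,fy=k,interpolation=cv2.INTER_CUBIC))
E
```

```text
[ 0.57200877 -0.17107039  0.13812349] [ 3.14086181e+00 -2.77694093e-06  1.20532617e+00] [0.17484279 0.7392029  0.36235291] 0.07311148088119918
```

View pics/c2.png

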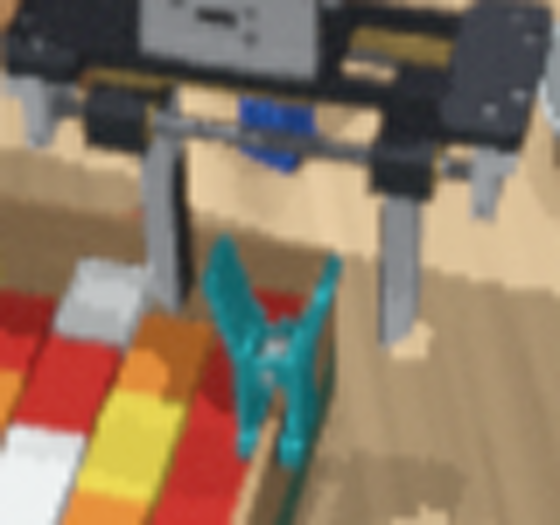

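The crop shows the fingers astride the handles, with gaps of about 28 px left and 39 px right, so I shift 2 mm back, go down 3 mm and close gently.

>>> jog_arm:
  motion:
    - [0,-0.002,0.003,0,0,0,0.15]
    - [0,0,0,0,0,0,0.1]
    - [0,0,0,0,0,0,0.06]
    - [0,0,0,0,0,0,0.03]
    - [0,0,0,0,0,0,0.03]
  squeeze: 4

```text
time_s: 3.7
ee_pos: [0.5699, -0.1703, 0.1347]
eef_rot: [3.141, 0.0, 1.205]
force: [-1.5, 0.6, 1.7]
grip_width: 0.0481
grip_force: 2.0
```

>>> jog_arm:
  motion:
    - [0,0,0,0,0,0,0.0]
    - [0,0,0,0,0,0,-0.03]
    - [0,0,0,0,0,0,-0.05]
  squeeze: 4

```text
time_s: 4.0
ee_pos: [0.5698, -0.1703, 0.1345]
eef_rot: [3.142, 0.0, 1.205]
force: [-0.9, -0.1, 1.4]
grip_width: 0.0482
grip_force: 4.0
```

>>> jog_arm:
  motion:
    - [0,0,0,0,0,0,-0.2]
    - [0,0,0,0,0,0,-0.4]
    - [0,0,0,0,0,0,-0.6]
    - [0,0,0,0,0,0,-0.8]
    - [0,0,0,0,0,0,-0.8]
  squeeze: 22

```text
time_s: 4.5
ee_pos: [0.5698, -0.1703, 0.1344]
eef_rot: [-3.142, 0.0, 1.205]
force: [-0.8, 0.9, -0.8]
grip_width: 0.0233
grip_force: 22.0
```

>>> jog_arm:
  motion:
    - [0,0,0,0,0,0,-0.8]
    - [0,0,-0.005,0,0,0,-0.8]
    - [0,0,-0.01,0,0,0,-0.8]
    - [0,0,-0.015,0,0,0,-0.8]
    - [0,0,0,0,0,0,-0.8]
  squeeze: 22

```text
time_s: 5.0
ee_pos: [0.5708, -0.1706, 0.1671]
eef_rot: [3.138, -0.0, 1.205]
force: [0.1, -0.5, -0.4]
grip_width: 0.0236
grip_force: 22.0
```

```bash
python3 - <<'E'
from h import *
o=ctrl.get_obs();print(o["ee_pos"],o["eef_rot"],o["force"],o["grip_width"])
im=ctrl.camera("side")[:,:,::-1]; cv2.imwrite("pics/side3.png",im)
x,y,w,h,k=180,170,135,155,3.5
a=cv2.resize(im[y:y+h,x:x+w],None,fx=k,fy=k,interpolation=cv2.INTER_CUBIC)
R=Ro.from_euler("xyz",o["eef_rot"])
for d in([0,.0135,.065],[0,-.0135,.065],[0,0,.019]):
    u=((proj("side",o["ee_pos"]+R.apply(d))[0]-[x,y]+.5)*k).astype(int);cv2.circle(a,tuple(int(i) for i in u),2,(255,0,255),-1)
cv2.imwrite("pics/c3.png",a)
E
```

```text
[ 0.57076293 -0.17059254  0.16713582] [ 3.13755739e+00 -5.52294317e-05  1.20523413e+00] [ 0.05053882 -0.54068258 -0.43920122] 0.023559403110321866
```

View pics/c3.png

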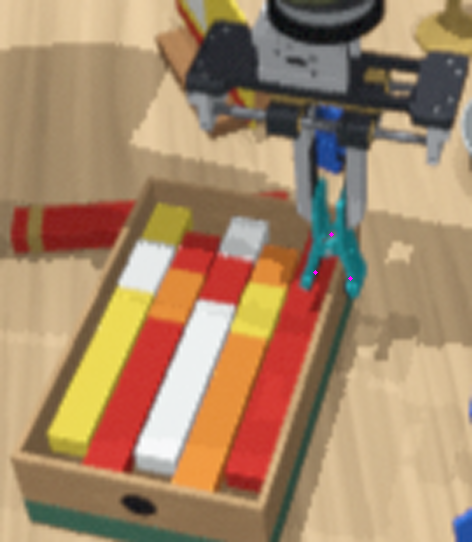

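The crop shows the clip off the rim and gaping, tips at crop (305,285)/(352,295). The carton has not moved. Now lift and carry it.

>>> jog_arm:
  motion:
    - [0,0,-0.03,0,0,0,-0.8]
    - [0,0,-0.04,0,0,0,-0.8]
    - [0,0,-0.035,0,0,0,-0.8]
    - [0,0,-0.008,0,0,0,-0.8]
  squeeze: 22

```text
time_s: 5.45
ee_pos: [0.5706, -0.1706, 0.2812]
eef_rot: [3.136, -0.0, 1.205]
force: [0.2, -0.2, -1.3]
grip_width: 0.0238
grip_force: 22.0
```

```bash
python3 - <<'E'
from h import *
plan([.4973,.1761,.28],1.883,14,-.8)
# refine sign: yellow board line in top view (board's top edge), image from start
im=cv2.imread("pics/top0.png");hsv=cv2.cvtColor(im,cv2.COLOR_BGR2HSV)[225:270,185:265]
m=cv2.inRange(hsv,(22,110,60),(38,255,255));ys,xs=np.nonzero(m);xs=xs+185;ys=ys+225
w=hsv[ys-225,xs-185,1].astype(float)
L=np.polyfit(xs,ys,1);print(len(xs),xs.min(),xs.max(),L,L[0]*xs.min()+L[1],L[0]*xs.max()+L[1], (ys-np.polyval(L,xs)).std())
print(proj("top",world([.4973,.1761,.3119],[[0,.1,.15],[0,-.1,.15],[0,.1,.0],[0,-.1,0]])))
E
```

```text
[0.0213, -0.0137, 0.0, 0.0004, 0.0001, -0.0484, -0.8]
[0.0219, -0.0127, 0.0, 0.0004, 0.0001, -0.0484, -0.8]
[0.0225, -0.0116, 0.0, 0.0004, 0.0001, -0.0484, -0.8]
[0.023, -0.0105, 0.0, 0.0004, 0.0001, -0.0484, -0.8]
[0.0235, -0.0094, 0.0, 0.0004, 0.0001, -0.0484, -0.8]
[0.0239, -0.0082, 0.0001, 0.0004, 0.0001, -0.0484, -0.8]
[0.0243, -0.0071, 0.0001, 0.0004, 0.0001, -0.0484, -0.8]
[0.0246, -0.0059, 0.0001, 0.0004, 0.0001, -0.0484, -0.8]
[0.0249, -0.0047, 0.0001, 0.0004, 0.0001, -0.0484, -0.8]
[0.0251, -0.0035, 0.0001, 0.0004, 0.0001, -0.0484, -0.8]
[0.0252, -0.0023, 0.0001, 0.0004, 0.0001, -0.0484, -0.8]
[0.0253, -0.001, 0.0001, 0.0004, 0.0001, -0.0484, -0.8]
[0.0253, 0.0002, 0.0001, 0.0004, 0.0001, -0.0484, -0.8]
[0.0253, 0.0014, 0.0001, 0.0004, 0.0001, -0.0484, -0.8]
err [-0.0733  0.3467 -0.0012] [ 0.0053  0.0018 -0.6778] t 5.45
196 194 254 [-2.92697011e-01  3.12354084e+02] 255.57086411509292 238.00904347940485 0.9456199999150159
[[194.5112317  255.39694998]
 [255.21771263 237.78667442]
 [203.5106405  253.46490755]
 [257.61279562 237.76858688]]
```

>>> jog_arm:
  motion:
    - [0.0213,-0.0137,0,0,0,-0.0484,-0.8]
    - [0.022,-0.0127,0,0,0,-0.0484,-0.8]
    - [0.0225,-0.0116,0,0,0,-0.0484,-0.8]
    - [0.023,-0.0105,0,0,0,-0.0484,-0.8]
    - [0.0235,-0.0094,0,0,0,-0.0484,-0.8]
  squeeze: 22

```text
time_s: 5.95
ee_pos: [0.5432, -0.0454, 0.2761]
eef_rot: [-3.14, -0.0, 1.449]
force: [0.9, 0.1, 0.1]
grip_width: 0.0238
grip_force: 22.0
```

>>> jog_arm:
  motion:
    - [0.024,-0.0082,0,0,0,-0.0484,-0.8]
    - [0.0243,-0.007,0,0,0,-0.0484,-0.8]
    - [0.0246,-0.006,0,0,0,-0.0484,-0.8]
    - [0.025,-0.0047,0,0,0,-0.0484,-0.8]
    - [0.025,-0.0035,0,0,0,-0.0484,-0.8]
  squeeze: 22

```text
time_s: 6.45
ee_pos: [0.517, 0.0785, 0.2762]
eef_rot: [-3.14, -0.0, 1.691]
force: [0.2, 0.2, -0.6]
grip_width: 0.0237
grip_force: 22.0
```

>>> jog_arm:
  motion:
    - [0.025,-0.0023,0,0,0,-0.0484,-0.8]
    - [0.025,-0.001,0,0,0,-0.0484,-0.8]
    - [0.025,0,0,0,0,-0.0484,-0.8]
    - [0.025,0.0014,0,0,0,-0.0484,-0.8]
    - [0,0,0,0,0,0,-0.8]
  squeeze: 22

```text
time_s: 6.95
ee_pos: [0.4959, 0.1775, 0.2762]
eef_rot: [-3.14, -0.0, 1.887]
force: [0.1, 0.1, -0.7]
grip_width: 0.0235
grip_force: 22.0
```

```bash
python3 -c "
from h import *
plan([.4973,.1761,.235],1.883,2,-.8)"
```

```text
[-0.0009, 0.0005, 0.0206, -0.0008, -0.0002, 0.0018, -0.8]
[-0.0009, 0.0005, 0.0206, -0.0008, -0.0002, 0.0018, -0.8]
err [ 0.0014 -0.0014 -0.0412] [-0.0017 -0.0004  0.0037] t 6.95
```

>>> jog_arm:
  motion:
    - [-0.001,0.0005,0.02,0,0,0.002,-0.8]
    - [-0.001,0.0005,0.02,0,0,0.002,-0.8]
    - [0,0,0.006,0,0,0,-0.8]
    - [0,0,0,0,0,0,-0.8]
    - [0,0,0,0,0,0,-0.8]
  squeeze: 22

```text
time_s: 7.45
ee_pos: [0.4986, 0.1737, 0.2321]
eef_rot: [3.141, 0.0, 1.878]
force: [-0.4, 0.2, -0.7]
grip_width: 0.0233
grip_force: 22.0
```

```bash
python3 - <<'E'
from h import *
o=ctrl.get_obs();print(o["ee_pos"],o["eef_rot"],o["force"],o["grip_width"])
im=ctrl.camera("side")[:,:,::-1]; cv2.imwrite("pics/side4.png",im)
x,y,w,h,k=210,125,75,85,7
a=cv2.resize(im[y:y+h,x:x+w],None,fx=k,fy=k,interpolation=cv2.INTER_CUBIC)
R=Ro.from_euler("xyz",o["eef_rot"])
px=lambda P:tuple(int(i) for i in ((proj("side",P)[0]-[x,y]+.5)*k))
for d in([-.015,.0135,.0655],[-.015,-.0135,.0655],[.015,.0135,.0655],[.015,-.0135,.0655]):
    cv2.circle(a,px(o["ee_pos"]+R.apply(d)),2,(255,0,255),-1)
q=[.4973,.1761,.3119]
for d in([0,.1,.15],[0,0,.15],[0,-.1,.15],[0,-.1,.03]): cv2.circle(a,px(world(q,[d])[0]),2,(255,255,0),-1)
t=ctrl.camera("top")[:,:,::-1]; cv2.imwrite("pics/top4.png",t)
o2=np.zeros((600,800,3),np.uint8);o2[:595,:525]=a
b=cv2.resize(t[220:275,185:265],None,fx=3.4,fy=3.4,interpolation=cv2.INTER_CUBIC);o2[:b.shape[0],528:528+b.shape[1]]=b
cv2.imwrite("pics/c4.png",o2)
E
```

```text
[0.49859955 0.17372862 0.23207709] [3.14095618e+00 4.43374411e-05 1.87832169e+00] [-0.44532568  0.23742259 -0.65785089] 0.023283113833544814
```

View pics/c4.png

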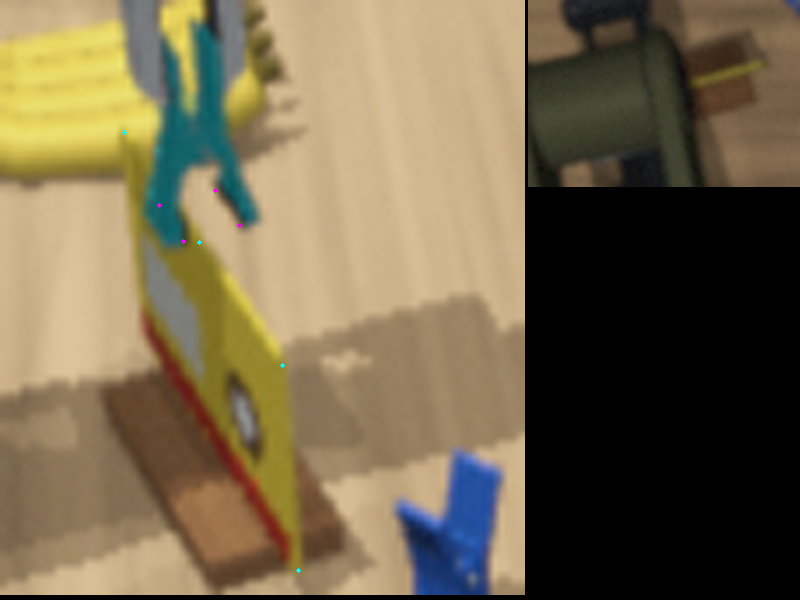

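The view matches the model: jaw inner tips at crop (183,243)/(240,225), sign edge middle at (199,242), edge ends on the cyan dots. Lower with a 2.5 mm shift along the board.

>>> jog_arm:
  motion:
    - [0.0025,-0.0005,0,0,0,-0.005,-0.8]
    - [0,0,0,0,0,0,-0.8]
    - [0,0,0.008,0,0,0,-0.8]
    - [0,0,0.008,0,0,0,-0.8]
    - [0,0,0,0,0,0,-0.8]
  squeeze: 22

```text
time_s: 8.05
ee_pos: [0.4965, 0.176, 0.2139]
eef_rot: [-3.139, -0.0, 1.884]
force: [0.6, -0.3, -0.6]
grip_width: 0.0238
grip_force: 22.0
```

>>> jog_arm:
  motion:
    - [0,0,0.007,0,0,0,-0.8]
    - [0,0,0.007,0,0,0,-0.8]
    - [0,0,0.006,0,0,0,-0.8]
    - [0,0,0.004,0,0,0,-0.8]
    - [0,0,0,0,0,0,-0.8]
  squeeze: 22

```text
time_s: 8.55
ee_pos: [0.4969, 0.1761, 0.1908]
eef_rot: [-3.141, -0.0, 1.884]
force: [0.6, -0.7, -0.3]
grip_width: 0.024
grip_force: 22.0
```

```bash
python3 - <<'E'
from h import *
plan([.4973,.1761,.192],1.883,1,-.8)
o=ctrl.get_obs();print(o["ee_pos"],o["eef_rot"],o["force"],o["moment"],o["grip_width"])
im=ctrl.camera("side")[:,:,::-1]; cv2.imwrite("pics/side5.png",im)
x,y,w,h,k=210,125,75,85,7
a=cv2.resize(im[y:y+h,x:x+w],None,fx=k,fy=k,interpolation=cv2.INTER_CUBIC)
R=Ro.from_euler("xyz",o["eef_rot"])
px=lambda P:tuple(int(i) for i in ((proj("side",P)[0]-[x,y]+.5)*k))
for d in([-.015,.0135,.0655],[-.015,-.0135,.0655]): cv2.circle(a,px(o["ee_pos"]+R.apply(d)),2,(255,0,255),-1)
q=[.4973,.1761,.3119]
for d in([0,.1,.15],[0,0,.15],[0,-.1,.15],[0,-.1,.03]): cv2.circle(a,px(world(q,[d])[0]),2,(255,255,0),-1)
cv2.imwrite("pics/c5.png",a)
E
```

```text
[-0.0001, 0.0004, -0.0012, -0.001, -0.0, 0.0008, -0.8]
err [ 0.0004 -0.      0.0012] [-0.001  -0.      0.0008] t 8.55
[0.49688016 0.17611121 0.1907647 ] [-3.14057659e+00 -3.75142423e-05  1.88382146e+00] [ 0.63441564 -0.70513202 -0.29910474] [-0.10986715  0.04226367 -0.00769861] 0.023976272541907515
```

View pics/c5.png

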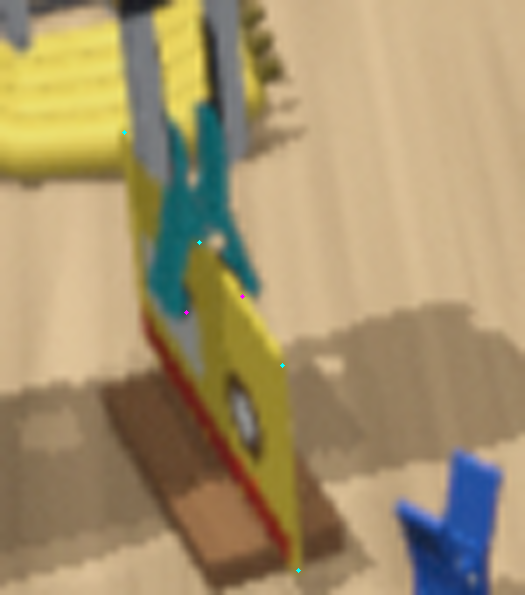

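The edge sits about 25 mm inside the jaws. A jaw is clear on each side (crop x≈188 and ≈225 about the edge at ≈205), the sign has not moved and no contact force shows. Let it settle, then hand in.

>>> jog_arm:
  motion:
    - [0,0,0,0,0,0,-0.8]
    - [0,0,0,0,0,0,-0.8]
    - [0,0,0,0,0,0,-0.8]
    - [0,0,0,0,0,0,-0.8]
    - [0,0,0,0,0,0,-0.8]
  squeeze: 22

```text
time_s: 9.1
ee_pos: [0.4971, 0.1762, 0.1915]
eef_rot: [3.141, 0.0, 1.884]
force: [-0.0, 0.8, -0.7]
grip_width: 0.0233
grip_force: 22.0
```

```bash
python3 -c "
from station import ctrl
print(ctrl.get_obs()['ee_pos'],ctrl.get_obs()['force']);print(ctrl.hand_in())"
```

```text
[0.49711796 0.17618864 0.19152228] [-0.03524405  0.82881576 -0.72650111]
the job is handed in; nothing more can be done
None
```

I handed the job in at 9.1 s: the arm is holding the clip wide open and still astride the middle of the sign's top edge, square to the board, with the edge about 24 mm inside the jaws, both jaws looking clear of it, and no sign in the images that the sign or carton moved.

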